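# Hold the centrifuge lid at its balance point for a strut change

## Robot

A 6-joint arm with a two-finger parallel gripper is mounted at the origin on a cart in front of the work surface, level with it; the furniture and walls round the work are solid. World frame = base frame: x ahead of the robot, y to its left, z up, the work surface at z = 0. Lengths are in mm, angles in rad, forces in N, time in s.
With the tool pointing down it reaches from about 350 to 875 mm from the base axis. Payload 4.2 kg.
Tool frame: the origin (TCP) lies between the finger pads, 19 mm behind the fingertips; this is the grasp point; z points along the fingers, y is the line along which they close (so a half turn about z gives the same grasp; the last joint's range is limited). The gripper opens to 85 mm and grips with 20 to 120 N. Pads are 22 mm wide; open, the fingers measure 114 mm over their backs; the gripper's body (76 mm by 85 mm) begins 54 mm behind the grasp point. The pads swing forward as they close: fully open they stand 13 mm farther back than shut.
Start: joints at [-1.011, 0.385, 0.008, 0, -1.194, -0.259], TCP at [185.193, -596.911, 250.012] pointing down, gripper open.
Joint ranges: [-3.14, 3.14], [-1.21, 2.06], [-1.07, 1.41], [-3.16, 2.05], [-2.99, -0.16], [-3.1, 3.1]. Speed limits (rad/s): [2.79, 2.79, 3.14, 3.14, 3.14, 3.14].

## Interface

Orientations are given as a unit quaternion [x, y, z, w].
In Python, from bench import arm gives the robot as it stands.
- The arm moves only by the shell command python3 -m pendant 'ROWS'. ROWS is JSON, a list of rows, each a list of 7 numbers: the shift along the tool's x, y, z in m, then the turn, a rotation vector about the tool's x, y, z in degrees, then the finger opening in m, from 0 to 0.0854. In form: [[x, y, z, wx, wy, wz, fingers], ...]. A call has 1 to 12 rows; each row shifts and turns the commanded pose from where the row before left it, along the tool's axes as they then stand; what a row does not reach is not made up. A row lasts 1/10 s, in which the tool goes at most 50 mm and 8.59 degrees, less where a joint would pass 70% of its speed; a pose out of reach is approached as far as the arm can. A call is refused whole if a number of a shift passes 0.05 or a number of a turn 8.59, either way. A call with a gripper value outside its range is refused whole. The fingers move at their own pace and stop on an object; the grip force is fixed at half the most. Time passes only in rows, so rows that do not move let the fingers close. It gives the time, the measured TCP pose, the force, the opening and the grip force at its end, in the units of the state.
- arm.read_state(): the state, without advancing time (a new reading comes with each control period).
- arm.get_image(name): name is "scene" or "top" or "wrist"; returns a dict with "image" (400x640x3 uint8, red, green, blue), "fx", "fy", "cx", "cy" (pixels), "xyz" and "rotation" of the camera in the world. Camera axes: x right, y down, z forward; pixel columns grow to the right and rows downward; lengths in mm; the calibration is good to about 2 mm. A picture is of the moment at which its call begins. There is no depth.
- arm.job_done(): hands the job in; it is judged then, once.
The state is a dict: "clock": time; "joints": joint angles; "joint_vel": joint speeds; "joint_efforts": joint torques, N m; "position": TCP position; "ee_rot": TCP orientation; "contact_force": force on the tool from outside, world axes, zero at the start; "wrist_torque": the same for the moment, N m; "gripper_width": finger opening in mm; "grasp_force": force on a finger pad.
Only numpy, scipy, OpenCV 4.12 (cv2) and the standard library are available. Lean on these libraries where they do the work, as an engineer would, in place of code of your own. Each camera call takes 0.05 s, during which the arm holds its last target. There are 200 camera calls.

## Task

The gas strut of the small bench centrifuge has been taken off, so its lid now drops shut or falls open by itself. Turn the black wing latch on the lid to its unlocked stop, then raise the lid by its front handle to the point where it balances over its hinge (nearly upright, 8 degrees short of vertical) and finish while still gripping the handle, with the lid steady there, so that a colleague can click in the new strut without any load on it. Do not let the lid drop or go over backwards, and leave the other things on the bench where they are.

Things in the scene. Friction and masses are not known exactly. Their poses are not given: they have to be found in the camera images.
- centrifuge: small white bench centrifuge, grey top deck, 180 mm deep (x), 200 mm wide (y), 100 mm high without its lid, fixed to the bench; origin at the centre of its underside, +x to its rear (hinge) side, -x to its front with the control panel, z up. Two control knobs stick out 12 mm from the front face, 50 to 71 mm above the bench
- lid (a joint): lid angle about its rear hinge, rad: 0 shut, grows as the front edge rises, 2.0 fallen fully open (leaning back). It balances at 1.42 (8 degrees short of vertical, leaning slightly to the front); below that it falls shut, above it falls open, the hinge having almost no friction. Lid about 0.65 kg: about 3 N at the handle to start raising it
- latch (a joint): wing latch angle, rad: 0 locked (wing points front to rear, red dot to the front), grows counter-clockwise seen from above to its stop at 1.5 (wing across, unlocked). Starts between 0 and 0.2. Its tongue hooks under the deck and holds the lid down until past about 1.2. Turns stiffly (0.06 N m), stays where it is left
- latch_grip (a point): grip point on the latch's turning axis, in the middle of its black wing (42 mm long, 12 mm thick, 24 mm tall), 8 mm below the wing's top; it stands on the lid 30 mm behind the lid's front edge and 75 mm behind the handle, 26 mm above the lid's top with the lid shut (147 mm above the bench)
- lid_handle (a point): centre of the lid's handle: a round steel bar 12 mm thick and 126 mm long, parallel to the hinge, held 45 mm in front of the lid's front edge by two legs 116 mm apart; 115 mm above the bench when shut, free all round between the legs. It moves on an arc of 210 mm radius about the hinge and, being round, can turn between the fingers as the lid swings
- lid_hinge (a point): middle of the hinge axis at the rear of the centrifuge, 103 mm above the bench; the axis runs along the centrifuge's y. With the lid shut the handle lies 210 mm in front of it and 12 mm higher
- gas_strut: the new gas strut lying on the bench to the right of the centrifuge: black tube 15 mm thick and thin steel rod with grey end sockets, 167 mm long (its x), origin under its middle; bystander
- screwdriver: small screwdriver with orange handle, 142 mm long (its y), lying on the bench; bystander
- vial: glass sample vial with a red cap, 20 mm across, 54 mm tall, standing to the left of the centrifuge, origin at its underside; bystander
- red_bulb: red rubber pipette bulb, 47 mm across, 69 mm tall, standing in front of the centrifuge to the left, origin at its underside; bystander

How it is judged:
By the outcome, as a careful person would: the job done as asked, in the order asked, and still so for the second after the job is handed in, while the arm keeps its last pose, push and grip.
It also fails if it takes over 54 s, if anything falls off the work surface, if the arm or the gripper's body presses on something with over 40 N, if the wrist force passes 120 N, or if a joint passes its speed limit or range.

## Working session

There is one attempt and no reset: what is moved stays moved. The work goes in short steps, Python scripts to look and compute and a shell command to move; the robot and the scene stay as the last step left them, time stands still between calls to the robot, and variables do not carry over. Pictures are saved under pics/ and viewed, at most 10 in all, crops included, and the job is handed in when it is done.

```bash
ls; mkdir -p pics; python3 - <<'E'
from bench import arm
import cv2, json
s=arm.read_state(); print(s)
for n in ("scene","top"):
    d=arm.get_image(n); cv2.imwrite(f"pics/{n}0.png",d["image"][:,:,::-1])
    print(n,{k:v for k,v in d.items() if k!="image"})
E
```

```text
pics
{'clock': 0.0, 'joints': array([-1.01139243e+00,  3.85606719e-01,  6.62780637e-03, -5.18477683e-04,
       -1.19401882e+00, -2.58562680e-01]), 'joint_vel': array([ 0.0011679 ,  0.00109024, -0.00045244, -0.0004247 ,  0.0003062 ,
        0.00108227]), 'joint_efforts': array([ 5.66845192e-04, -3.92288911e+01,  1.88399827e+01,  4.18625951e+00,
       -4.74318804e-03,  1.31006553e-05]), 'position': array([ 185.04233422, -596.40738716,  248.88915365]), 'ee_rot': array([-1.49759342e-01,  9.88721837e-01,  1.10574097e-03, -2.16645685e-04]), 'contact_force': array([0.1538504 , 0.24215494, 0.09898257]), 'wrist_torque': array([ 0.00992849,  0.03669752, -0.00438817]), 'grasp_force': 0.0, 'gripper_width': 85.44759968372773}
scene {'fx': 377.59275909648244, 'fy': 377.59275909648244, 'cx': 317.7136377625115, 'cy': 198.11693601999252, 'xyz': array([  9.04882569, 270.21120066, 801.896617  ]), 'rotation': array([-0.497146  ,  0.79712209, -0.29351419,  0.17689447])}
top {'fx': 485.7916955342231, 'fy': 485.7916955342231, 'cx': 323.0286629796595, 'cy': 200.9831774488922, 'xyz': array([ 415.57170358,    7.49629563, 1446.86817916]), 'rotation': array([ 0.71195183, -0.70069956,  0.03344488, -0.03203372])}
```

View pics/top0.png

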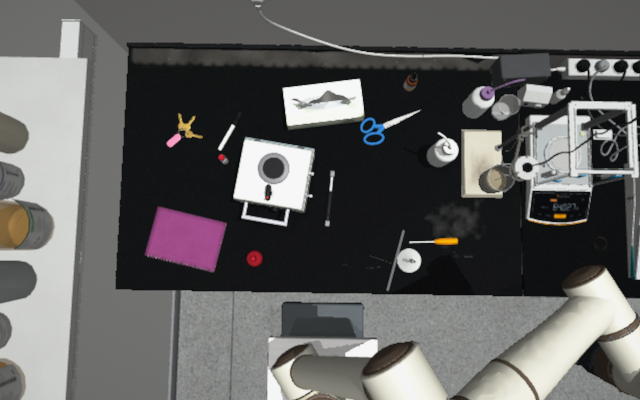

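View pics/scene0.png

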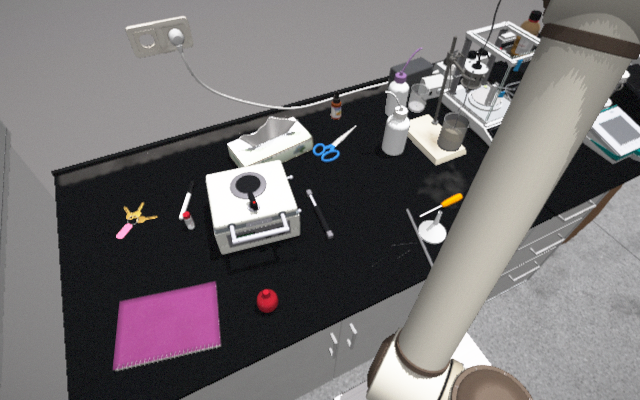

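The top view shows the centrifuge around (274,175), with its handle bar running about (243,218) to (288,223) and the latch near (267,192). The bulb is at (255,258), the vial at (223,158) and the strut at (330,198). I'll zoom in to get exact pixels.

```bash
python3 - <<'E'
import cv2, numpy as np
t=cv2.imread("pics/top0.png")[125:240,215:345]; s=cv2.imread("pics/scene0.png")[150:260,190:330]
a=cv2.resize(t,(520,460),interpolation=cv2.INTER_CUBIC)
b=cv2.resize(s,(280,220),interpolation=cv2.INTER_CUBIC)
c=np.zeros((460,800,3),np.uint8); c[:,:520]=a; c[:220,520:]=b; cv2.imwrite("pics/z1.png",c)
E
cat > h.py <<'E'
import numpy as np, cv2, sys
from scipy.spatial.transform import Rotation as R
from bench import arm
def ray(d,u,v):
    r=R.from_quat(d["rotation"]).apply([(u-d["cx"])/d["fx"],(v-d["cy"])/d["fy"],1]); return np.array(d["xyz"]),r
def plane(d,u,v,z):
    o,r=ray(d,u,v); return o+r*(z-o[2])/r[2]
def proj(d,p):
    c=R.from_quat(d["rotation"]).inv().apply(np.array(p)-d["xyz"]); return np.array([d["cx"]+d["fx"]*c[0]/c[2],d["cy"]+d["fy"]*c[1]/c[2]])
E
```

```text
(no output)
```

View pics/z1.png

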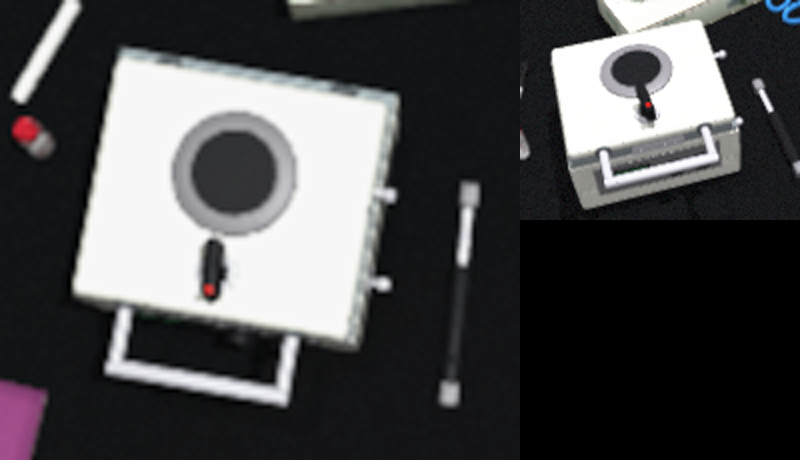

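The zoom shows bar ends at zoom pixels (106,370) and (288,399), and the wing from (213,238) to (209,299) with its red dot at (209,289). The lid corners are about (122,52), (398,97), (357,347) and (76,293).

```bash
cat >> h.py <<'E'
def rep():
    s=arm.read_state(); r=R.from_quat(s["ee_rot"])
    print("clk",round(s["clock"],2),"pos",s["position"].round(1),"F",s["contact_force"].round(1),"M",s["wrist_torque"].round(2),"w",round(s["gripper_width"],1),"g",round(s["grasp_force"],1)); print(" axes x,y,z:",r.as_matrix().T.round(3).tolist())
    return s,r
E
python3 - <<'E'
from h import *
d=arm.get_image("top"); P=lambda x,y,z: plane(d,215+(x+.5)/4-.5,125+(y+.5)/4-.5,z)
a,b=P(106,370,115),P(288,399,115)
print("bar",a,b,np.linalg.norm(a-b),"mid",(a+b)/2, "yaw",np.degrees(np.arctan2(*(a-b)[:2])))
w0,w1=P(213,238,155),P(209,299,155); print("wing",w0,w1,np.linalg.norm(w0-w1),(w0+w1)/2,"dir",np.degrees(np.arctan2(*(w0-w1)[1::-1])))
c=[P(*q,121) for q in((122,52),(398,97),(357,347),(76,293))]; print("lid",np.round(c,1),np.mean(c,0))
print("bulb",plane(d,255,258,60),"vial",P(26,130,54))
e=c[0]-c[1]; print("rear edge yaw",-np.degrees(np.arctan2(e[0],e[1])))
rep()
E
```

```text
bar [491.23739138 229.80493977 115.        ] [473.34107064 104.55451606 115.        ] 126.52251552520718 mid [482.28923101 167.17972791 115.        ] yaw 8.13162794352542
wing [578.57510435 154.2964205  155.        ] [537.50777208 155.88679159 155.        ] 41.09811503827076 [558.04143822 155.09160605 155.        ] dir -2.2177247950467565
lid [[711.7 224.6 121. ]
 [683.2  32.8 121. ]
 [509.4  57.8 121. ]
 [543.4 251.  121. ]] [611.9340229  141.54254289 121.        ]
bulb [379.00509526 196.02861758  60.        ] vial [668.05679884 303.46956292  54.        ]
rear edge yaw -8.452875442301906
clk 0.15 pos [ 185.1 -596.6  249.2] F [-0.7 -1.  -0.9] M [-0.    0.03 -0.02] w 85.5 g 0.0
 axes x,y,z: [[-0.955, -0.296, 0.0], [-0.296, 0.955, 0.002], [-0.001, 0.002, -1.0]]
```

```bash
python3 - <<'E'
from h import *
t=arm.get_image("top"); s=arm.get_image("scene")
def tri(a,b):
    o1,r1=ray(t,*a); o2,r2=ray(s,*b)
    k=np.linalg.lstsq(np.c_[r1,-r2],o2-o1,rcond=None)[0]; p,q=o1+k[0]*r1,o2+k[1]*r2
    return ((p+q)/2).round(),np.linalg.norm(p-q).round(1)
print(tri((404,232),(407,208)),tri((388,290),(435,265)),tri((409,260),(432,232)))
print("bottle",tri((442,148),(397,120)))
print("bar check",proj(s,[482.3,167.2,115]),proj(s,[557,156,155]))
E
```

```text
(array([ 463., -232.,   15.]), np.float64(5.6)) (array([ 291., -188.,   17.]), np.float64(1.2)) (array([ 379., -252.,   -0.]), np.float64(0.1))
bottle (array([ 691., -326.,  115.]), np.float64(7.0))
bar check [261.06200816 235.52455828] [251.9501036  198.57230548]
```

```bash
R='x'; python3 -m pendant '[[-0.024,0.0253,0,0,0,0,0.085],[-0.024,0.0253,0,0,0,0,0.085],[-0.024,0.0253,0,0,0,0,0.085],[-0.024,0.0253,0,0,0,0,0.085],[-0.024,0.0253,0,0,0,0,0.085],[-0.024,0.0253,0,0,0,0,0.085],[-0.024,0.0253,0,0,0,0,0.085],[-0.024,0.0253,0,0,0,0,0.085],[-0.024,0.0253,0,0,0,0,0.085],[-0.024,0.0253,0,0,0,0,0.085],[-0.024,0.0253,0,0,0,0,0.085],[-0.024,0.0253,0,0,0,0,0.085]]' && python3 -m pendant '[[-0.024,0.0253,0,0,0,0,0.085],[-0.024,0.0253,0,0,0,0,0.085],[-0.024,0.0253,0,0,0,0,0.085],[-0.024,0.0253,0,0,0,0,0.085],[-0.024,0.0253,0,0,0,0,0.085],[-0.024,0.0253,0,0,0,0,0.085],[-0.024,0.0253,0,0,0,0,0.085],[-0.024,0.0253,0,0,0,0,0.085],[-0.024,0.0253,0,0,0,0,0.085],[-0.024,0.0253,0,0,0,0,0.085],[-0.024,0.0253,0,0,0,0,0.085],[-0.024,0.0253,0,0,0,0,0.085]]' && python3 -m pendant '[[0,0,0,0,0,6.4,0.06],[0,0,0,0,0,6.4,0.06],[0,0,0,0,0,6.4,0.06],[0,0,0,0,0,0,0.06],[0,0,0,0,0,0,0.06]]'
python3 - <<'E'
from h import *
s,r=rep(); print(s["joints"].round(2))
d=arm.get_image("wrist"); cv2.imwrite("pics/w1.png",d["image"][:,:,::-1]); print({k:v for k,v in d.items() if k!="image"})
print(proj(d,[558,155.5,155]),proj(d,[482.3,167.2,115]))
E
```

```text
clock: 1.45
position: [370.6, -220.2, 250.2]
ee_rot: [-0.15, 0.989, -0.0, 0.0]
contact_force: [0.2, -0.2, -0.2]
gripper_width: 85.0
grasp_force: 0.0
clock: 2.65
position: [555.8, 155.1, 250.0]
ee_rot: [-0.15, 0.989, -0.0, -0.0]
contact_force: [0.7, -1.0, 0.5]
gripper_width: 84.9
grasp_force: 0.0
clock: 3.15
position: [555.4, 153.6, 249.9]
ee_rot: [0.016, 1.0, -0.0, -0.0]
contact_force: [-0.1, -0.3, -0.4]
gripper_width: 59.9
grasp_force: 0.0
clk 3.15 pos [555.4 153.6 249.9] F [-0.1 -0.3 -0.4] M [0.02 0.02 0.06] w 59.9 g 0.0
 axes x,y,z: [[-0.999, 0.032, 0.0], [0.032, 0.999, -0.0], [-0.0, -0.0, -1.0]]
[ 0.55  0.3  -0.12 -0.   -1.15 -2.15]
{'fx': 344.46997109373024, 'fy': 344.46997109373024, 'cx': 316.8877697794213, 'cy': 195.19701182112166, 'xyz': array([490.48058057, 155.44378362, 373.91769282]), 'rotation': array([0.71194777, 0.69009855, 0.09034396, 0.09344697])}
[320.25305501 208.40681829] [332.9773488   91.02097407]
```

View pics/w1.png

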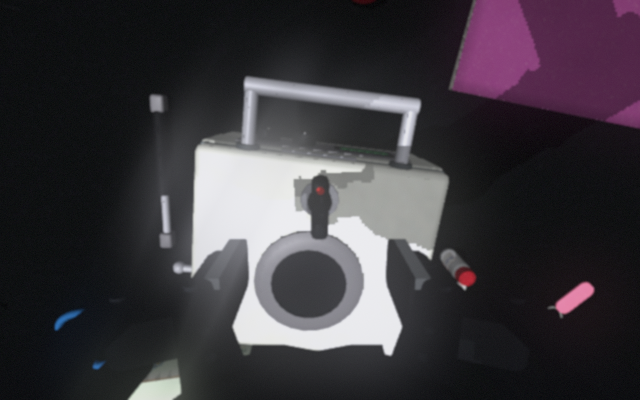

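The wrist view shows the wing at x≈319, rows 176–238 with the red dot in front at (320,190). The bar runs (248,84) to (416,105). Both match the predicted positions.

```bash
python3 - <<'E'
from h import *
d=arm.get_image("wrist")
a,b=plane(d,320,177,155),plane(d,319,238,155); print(a,b,(a+b)/2,np.degrees(np.arctan2(*(b-a)[1::-1])))
g=[plane(d,248,84,115),plane(d,416,105,115)]; print(g,np.mean(g,0))
im=d["image"].astype(int); m=((im[...,0]>110)&(im[...,1]<60)).astype(np.uint8)
n,_,st,c=cv2.connectedComponentsWithStats(m[150:250,280:360]); print(st,c+[280,150])
E
```

```text
[536.7383769  155.92361224 155.        ] [579.06268233 154.00264117 155.        ] [557.90052962 154.9631267  155.        ] -2.598697164030782
[array([475.58945291, 106.44936117, 115.        ]), array([493.97560645, 227.35615519, 115.        ])] [484.78252968 166.90275818 115.        ]
[[   0    0   80  100 8000]] [[319.5 199.5]]
```

```bash
python3 -m pendant '[[-0.0024,0.0017,0.013,0,0,0,0.05],[0,0,0.015,0,0,0,0.05],[0,0,0.015,0,0,0,0.05],[0,0,0.015,0,0,0,0.05],[0,0,0.015,0,0,0,0.05],[0,0,0.015,0,0,0,0.05],[0,0,0.015,0,0,0,0.05],[0,0,0,0,0,0,0.05]]' && python3 -m pendant '[[0,0,0,0,0,0,0],[0,0,0,0,0,0,0],[0,0,0,0,0,0,0],[0,0,0,0,0,0,0],[0,0,0,0,0,0,0],[0,0,0,0,0,0,0]]'
```

```text
clock: 4.05
position: [556.2, 154.5, 143.8]
ee_rot: [0.017, 1.0, -0.001, -0.003]
contact_force: [-0.2, 0.6, -0.5]
gripper_width: 50.0
grasp_force: 0.0
clock: 4.65
position: [558.4, 155.3, 148.0]
ee_rot: [0.017, 1.0, 0.0, 0.001]
contact_force: [-0.2, -2.1, 4.1]
gripper_width: 14.9
grasp_force: 58.8
```

```bash
python3 -m pendant '[[0,0,0,0,0,-5,0],[0,0,0,0,0,-5,0],[0,0,0,0,0,-5,0],[0,0,0,0,0,-5,0],[0,0,0,0,0,-5,0],[0,0,0,0,0,-5,0],[0,0,0,0,0,-5,0],[0,0,0,0,0,-5,0],[0,0,0,0,0,-5,0],[0,0,0,0,0,-5,0],[0,0,0,0,0,-5,0],[0,0,0,0,0,-5,0]]' && python3 -c "from h import *;rep()" && python3 -m pendant '[[0,0,0,0,0,-5,0],[0,0,0,0,0,-5,0],[0,0,0,0,0,-5,0],[0,0,0,0,0,-3,0],[0,0,0,0,0,0,0]]'; python3 -c "from h import *;rep()"
```

```text
clock: 5.85
position: [558.8, 154.5, 148.0]
ee_rot: [-0.487, 0.874, -0.001, 0.001]
contact_force: [1.9, -4.0, 4.3]
gripper_width: 14.6
grasp_force: 58.9
clk 5.85 pos [558.8 154.5 148. ] F [ 1.9 -4.   4.3] M [-1.27 -0.53 -0.07] w 14.6 g 58.9
 axes x,y,z: [[-0.526, -0.85, -0.0], [-0.85, 0.526, -0.002], [0.002, -0.001, -1.0]]
clock: 6.35
position: [559.1, 154.4, 148.0]
ee_rot: [-0.616, 0.787, -0.001, 0.001]
contact_force: [3.2, -4.1, 3.5]
gripper_width: 14.3
grasp_force: 58.9
clk 6.35 pos [559.1 154.4 148. ] F [ 3.2 -4.1  3.5] M [-1.38 -0.79  0.  ] w 14.3 g 58.9
 axes x,y,z: [[-0.24, -0.971, 0.0], [-0.971, 0.24, -0.003], [0.003, -0.001, -1.0]]
```

```bash
python3 -m pendant '[[0,0,0,0,0,-2,0],[0,0,0,0,0,-2,0],[0,0,0,0,0,0,0]]'; python3 -c "from h import *;rep()";  python3 - <<'E'
from h import *
d=arm.get_image("top"); a=cv2.resize(d["image"][125:240,215:345,::-1],(520,460),interpolation=cv2.INTER_CUBIC)
w=arm.get_image("wrist")["image"][150:300,200:440,::-1]; c=np.zeros((460,780,3),np.uint8); c[:,:520]=a; c[:150,520:760]=w; cv2.imwrite("pics/l1.png",c)
E
```

```text
clock: 6.65
position: [559.1, 154.4, 148.0]
ee_rot: [-0.643, 0.766, -0.001, 0.001]
contact_force: [2.5, -5.1, 3.8]
gripper_width: 14.1
grasp_force: 58.9
clk 6.65 pos [559.1 154.4 148. ] F [ 2.5 -5.1  3.8] M [-1.49 -0.82 -0.21] w 14.1 g 58.9
 axes x,y,z: [[-0.173, -0.985, 0.0], [-0.985, 0.173, -0.003], [0.003, -0.001, -1.0]]
```

View pics/l1.png

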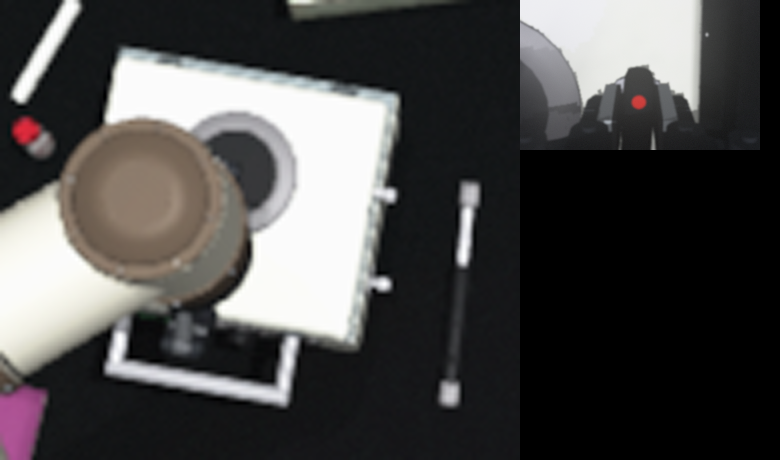

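The wrist crop shows the wing and its red dot firmly between the pads, turned across the lid. I'll press a little further to confirm the stop.

```bash
python3 -m pendant '[[0,0,0,0,0,-2,0],[0,0,0,0,0,-2,0],[0,0,0,0,0,0,0]]'; python3 -c "from h import *;rep()"
```

```text
clock: 7.05
position: [559.2, 154.4, 148.0]
ee_rot: [-0.669, 0.744, -0.001, 0.001]
contact_force: [2.8, -4.7, 3.1]
gripper_width: 14.4
grasp_force: 58.9
clk 7.05 pos [559.2 154.4 148. ] F [ 2.8 -4.7  3.1] M [-1.49 -0.84 -0.63] w 14.4 g 58.9
 axes x,y,z: [[-0.106, -0.994, -0.0], [-0.994, 0.106, -0.003], [0.003, -0.0, -1.0]]
```

```bash
python3 -m pendant '[[0,0,0,0,0,0,0.05],[0,0,0,0,0,0,0.05],[0,0,0,0,0,0,0.05],[0,0,0,0,0,0,0.05],[0,0,-0.02,0,0,0,0.05],[0,0,-0.03,0,0,0,0.05],[0,0,-0.03,0,0,0,0.05],[0,0,-0.02,0,0,2,0.05],[-0.001,0.038,0,0,0,0,0.036],[-0.001,0.038,0,0,0,0,0.036],[0,0,0,0,0,0,0.036],[0,0,0,0,0,0,0.036]]'
python3 - <<'E'
from h import *
rep()
d=arm.get_image("wrist"); cv2.imwrite("pics/w2.png",d["image"][:,:,::-1]); print(proj(d,[483.5,167,115]),proj(d,[558,155,155]))
E
```

```text
clock: 8.25
position: [482.4, 168.2, 247.5]
ee_rot: [-0.657, 0.754, -0.0, 0.001]
contact_force: [-0.2, -0.6, 0.2]
gripper_width: 35.9
grasp_force: 0.0
clk 8.25 pos [482.4 168.2 247.5] F [-0.2 -0.6  0.2] M [-0.02 -0.05  0.05] w 35.9 g 0.0
 axes x,y,z: [[-0.137, -0.991, -0.001], [-0.991, 0.137, -0.001], [0.001, 0.001, -1.0]]
[315.66803662 190.02806658] [200.16343663 202.43124466]
```

View pics/w2.png

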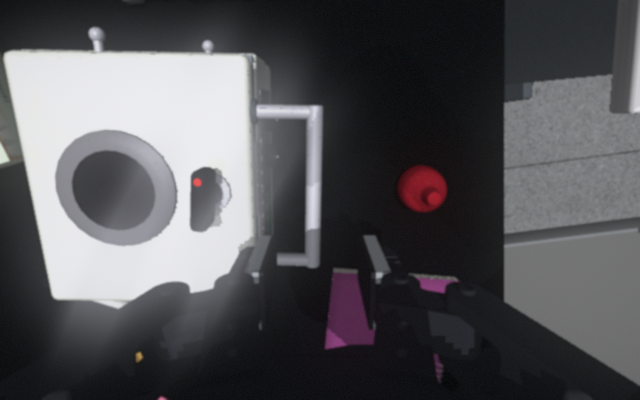

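The wrist view shows the wing lying parallel to the bar at x≈203, rows 168–230, so it's unlocked. The bar is at x≈315, rows 107–265, where predicted and centred between the fingers.

```bash
python3 -m pendant '[[0,-0.001,0.02,0,0,0,0.036],[0,0,0.02,0,0,0,0.036],[0,0,0.02,0,0,0,0.036],[0,0,0.02,0,0,0,0.036],[0,0,0.015,0,0,0,0.036],[0,0,0.015,0,0,0,0.036],[0,0,0.012,0,0,0,0.036],[0,0,0.01,0,0,0,0.036],[0,0,0,0,0,0,0.036],[0,0,0,0,0,0,0.036]]' && python3 -m pendant '[[0,0,0,0,0,0,0],[0,0,0,0,0,0,0],[0,0,0,0,0,0,0],[0,0,0,0,0,0,0],[0,0,0,0,0,0,0],[0,0,0,0,0,0,0]]'; python3 -c "from h import *;rep()"
```

```text
clock: 9.3
position: [484.3, 167.8, 115.1]
ee_rot: [-0.656, 0.754, -0.0, 0.0]
contact_force: [-0.5, 0.5, 0.4]
gripper_width: 36.1
grasp_force: 0.0
clock: 9.9
position: [485.5, 167.9, 116.0]
ee_rot: [-0.656, 0.755, -0.001, 0.002]
contact_force: [4.5, -2.1, -0.2]
gripper_width: 9.9
grasp_force: 58.5
clk 9.9 pos [485.5 167.9 116. ] F [ 4.5 -2.1 -0.2] M [-0.68 -1.24 -0.2 ] w 9.9 g 58.5
 axes x,y,z: [[-0.139, -0.99, -0.002], [-0.99, 0.139, -0.004], [0.004, 0.001, -1.0]]
```

```bash
python3 - <<'E'
import numpy as np
L=np.linspace(0,1.42,37)+np.arctan2(12,210); R=np.hypot(210,12)
y=R*np.cos(L); z=-R*np.sin(L); print([(round(a/1e3,4),round(b/1e3,4)) for a,b in zip(np.diff(y),np.diff(z))])
E
```

```text
[(np.float64(-0.0006), np.float64(-0.0083)), (np.float64(-0.001), np.float64(-0.0082)), (np.float64(-0.0013), np.float64(-0.0082)), (np.float64(-0.0016), np.float64(-0.0081)), (np.float64(-0.0019), np.float64(-0.0081)), (np.float64(-0.0022), np.float64(-0.008)), (np.float64(-0.0026), np.float64(-0.0079)), (np.float64(-0.0029), np.float64(-0.0078)), (np.float64(-0.0032), np.float64(-0.0077)), (np.float64(-0.0035), np.float64(-0.0075)), (np.float64(-0.0038), np.float64(-0.0074)), (np.float64(-0.0041), np.float64(-0.0072)), (np.float64(-0.0043), np.float64(-0.0071)), (np.float64(-0.0046), np.float64(-0.0069)), (np.float64(-0.0049), np.float64(-0.0067)), (np.float64(-0.0051), np.float64(-0.0065)), (np.float64(-0.0054), np.float64(-0.0063)), (np.float64(-0.0056), np.float64(-0.0061)), (np.float64(-0.0059), np.float64(-0.0059)), (np.float64(-0.0061), np.float64(-0.0056)), (np.float64(-0.0063), np.float64(-0.0054)), (np.float64(-0.0065), np.float64(-0.0051)), (np.float64(-0.0067), np.float64(-0.0049)), (np.float64(-0.0069), np.float64(-0.0046)), (np.float64(-0.0071), np.float64(-0.0043)), (np.float64(-0.0072), np.float64(-0.004)), (np.float64(-0.0074), np.float64(-0.0037)), (np.float64(-0.0075), np.float64(-0.0035)), (np.float64(-0.0077), np.float64(-0.0032)), (np.float64(-0.0078), np.float64(-0.0028)), (np.float64(-0.0079), np.float64(-0.0025)), (np.float64(-0.008), np.float64(-0.0022)), (np.float64(-0.0081), np.float64(-0.0019)), (np.float64(-0.0081), np.float64(-0.0016)), (np.float64(-0.0082), np.float64(-0.0013)), (np.float64(-0.0082), np.float64(-0.0009))]
```

First third, watching the force in case the latch is still hooked.

```bash
python3 -m pendant '[[-0.0006,0,-0.0083,0,0,0,0],[0,0,0,0,0,0,0]]' | head -0; python3 -c "from h import *;rep()"
```

```text
clk 10.1 pos [486.  167.9 124.6] F [ 8.7 -4.6 -5.1] M [-1.46 -2.25 -0.2 ] w 10.0 g 58.6
 axes x,y,z: [[-0.139, -0.99, -0.001], [-0.99, 0.139, -0.004], [0.004, 0.0, -1.0]]Exception ignored on flushing sys.stdout:
BrokenPipeError: [Errno 32] Broken pipe
```

Lid is free (5 N). I'll continue along the arc.

```bash
python3 -m pendant '[[0.0006,-0.0018,-0.0082,0,0,0,0],[0,-0.0015,-0.0082,0,0,0,0],[0,-0.0017,-0.0081,0,0,0,0],[0,-0.0019,-0.0081,0,0,0,0],[0,-0.0022,-0.008,0,0,0,0],[0,-0.0026,-0.0079,0,0,0,0],[0,-0.0029,-0.0078,0,0,0,0],[0,-0.0032,-0.0077,0,0,0,0],[0,-0.0035,-0.0075,0,0,0,0],[0,-0.0038,-0.0074,0,0,0,0],[0,-0.0041,-0.0072,0,0,0,0],[0,0,0,0,0,0,0]]'; python3 -c "from h import *;rep()"
```

```text
clock: 11.3
position: [512.3, 163.6, 210.2]
ee_rot: [-0.656, 0.755, 0.001, -0.0]
contact_force: [-3.7, 3.4, -3.5]
gripper_width: 9.7
grasp_force: 58.7
clk 11.3 pos [512.3 163.6 210.2] F [-3.7  3.4 -3.5] M [ 1.08  1.21 -0.21] w 9.7 g 58.7
 axes x,y,z: [[-0.139, -0.99, 0.0], [-0.99, 0.139, 0.001], [-0.001, 0.0, -1.0]]
```

```bash
python3 -m pendant '[[0,-0.0039,-0.0071,0,0,0,0],[0,-0.0042,-0.0069,0,0,0,0],[0,-0.0049,-0.0067,0,0,0,0],[0,-0.0051,-0.0065,0,0,0,0],[0,-0.0054,-0.0063,0,0,0,0],[0,-0.0056,-0.0061,0,0,0,0],[0,-0.0059,-0.0059,0,0,0,0],[0,-0.0061,-0.0056,0,0,0,0],[0,-0.0063,-0.0054,0,0,0,0],[0,-0.0065,-0.0051,0,0,0,0],[0,-0.0067,-0.0049,0,0,0,0],[0,-0.0069,-0.0046,0,0,0,0]]'; python3 -c "from h import *;rep()"; python3 -m pendant '[[0,-0.0071,-0.0043,0,0,0,0],[0,-0.0072,-0.004,0,0,0,0],[0,-0.0074,-0.0037,0,0,0,0],[0,-0.0075,-0.0035,0,0,0,0],[0,0,0,0,0,0,0]]'; python3 -c "from h import *;rep()"
```

```text
clock: 12.5
position: [578.0, 153.4, 284.1]
ee_rot: [-0.657, 0.754, 0.0, -0.002]
contact_force: [-9.4, 1.9, 9.7]
gripper_width: 9.9
grasp_force: 58.5
clk 12.5 pos [578.  153.4 284.1] F [-9.4  1.9  9.7] M [ 0.57  3.18 -0.22] w 9.9 g 58.5
 axes x,y,z: [[-0.138, -0.99, 0.002], [-0.99, 0.138, 0.002], [-0.003, -0.002, -1.0]]
clock: 13.0
position: [610.5, 148.4, 302.3]
ee_rot: [-0.656, 0.754, -0.003, 0.002]
contact_force: [-6.2, -1.5, 11.7]
gripper_width: 9.5
grasp_force: 60.5
clk 13.0 pos [610.5 148.4 302.3] F [-6.2 -1.5 11.7] M [-0.34  1.25 -0.19] w 9.5 g 60.5
 axes x,y,z: [[-0.138, -0.99, 0.001], [-0.99, 0.138, -0.008], [0.008, -0.002, -1.0]]
```

```bash
python3 -m pendant '[[0,0.0007,-0.002,0,0,0,0],[0,0,0,0,0,0,0],[0,0,0,0,0,0,0]]'; python3 -c "from h import *;rep()"
python3 - <<'E'
from h import *
for n in("scene","top"):
    d=arm.get_image(n); cv2.imwrite(f"pics/{n}3.png",d["image"][:,:,::-1])
a=cv2.resize(cv2.imread("pics/scene3.png")[110:270,180:340],(480,480)); b=cv2.resize(cv2.imread("pics/top3.png")[120:240,220:300],(320,480)); cv2.imwrite("pics/m3.png",np.hstack([a,b]))
E
```

```text
clock: 13.3
position: [608.7, 148.7, 301.5]
ee_rot: [-0.656, 0.754, -0.002, 0.001]
contact_force: [-3.0, -2.6, 7.3]
gripper_width: 9.5
grasp_force: 60.1
clk 13.3 pos [608.7 148.7 301.5] F [-3.  -2.6  7.3] M [-0.74  0.79 -0.23] w 9.5 g 60.1
 axes x,y,z: [[-0.139, -0.99, 0.002], [-0.99, 0.139, -0.004], [0.004, -0.002, -1.0]]
```

View pics/m3.png

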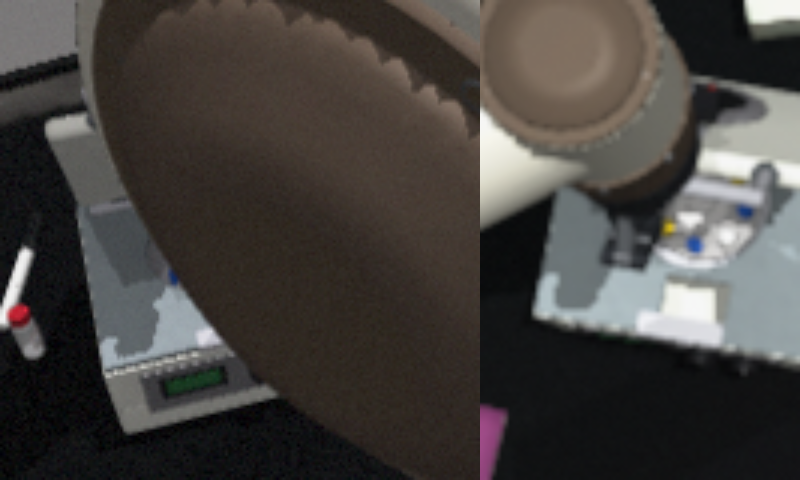

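The lid is well up: in the top crop the bar is at about (630,245) inside the fingers, and the deck and rotor are exposed. I'll let it settle and read again.

```bash
python3 -m pendant '[[0,0,0,0,0,0,0],[0,0,0,0,0,0,0],[0,0,0,0,0,0,0],[0,0,0,0,0,0,0],[0,0,0,0,0,0,0]]' >/dev/null; python3 -c "from h import *;rep()"; python3 -m pendant '[[0,0,0,0,0,0,0],[0,0,0,0,0,0,0]]'>/dev/null; python3 -c "
from h import *;s,r=rep()
p=s['position']; a=np.radians(-8.2); u=np.array([np.cos(a),np.sin(a)])
for h in ((690.5,137.5),(693,137)): 
  d=(np.array(h)-p[:2])@u; print(d,p[2]-103,np.hypot(d,p[2]-103),np.degrees(np.arctan2(p[2]-103,d))-3.27)"
```

```text
clk 13.9 pos [608.6 148.7 301.5] F [-3.4 -2.1  7.5] M [-0.75  0.75 -0.18] w 9.7 g 60.1
 axes x,y,z: [[-0.138, -0.99, 0.002], [-0.99, 0.138, -0.004], [0.004, -0.002, -1.0]]
clk 14.1 pos [608.6 148.7 301.5] F [-4.2 -3.5  9.1] M [-0.71  0.74 -0.21] w 9.8 g 60.1
 axes x,y,z: [[-0.138, -0.99, 0.002], [-0.99, 0.138, -0.004], [0.004, -0.002, -1.0]]
82.61214395676924 198.49060827567052 214.99601834168848 64.13283472621056
85.15789900089148 198.49060827567052 215.98701196111705 63.50934439071985
```

```bash
python3 -m pendant '[[0,-0.004,-0.003,0,0,0,0],[0,-0.006,-0.003,0,0,0,0],[0,-0.008,-0.003,0,0,0,0],[0,-0.008,-0.0025,0,0,0,0],[0,-0.008,-0.002,0,0,0,0],[0,-0.007,-0.0015,0,0,0,0],[0,-0.006,-0.0012,0,0,0,0],[0,-0.005,-0.001,0,0,0,0],[0,-0.003,0,0,0,0,0],[0,0,0,0,0,0,0],[0,0,0,0,0,0,0],[0,0,0,0,0,0,0]]'; python3 - <<'E'
from h import *
rep()
d=arm.get_image("top"); im=d["image"][:,:,::-1]; cv2.imwrite("pics/top4.png",im); cv2.imwrite("pics/top4z.png",cv2.resize(im[120:235,215:345],(780,600)[:2] if 0 else (678,600),interpolation=cv2.INTER_CUBIC))
E
```

```text
clock: 15.3
position: [662.9, 140.4, 317.3]
ee_rot: [-0.656, 0.755, -0.002, -0.001]
contact_force: [-2.4, -5.2, 7.5]
gripper_width: 9.3
grasp_force: 62.6
clk 15.3 pos [662.9 140.4 317.3] F [-2.4 -5.2  7.5] M [-1.41  0.96 -0.26] w 9.3 g 62.6
 axes x,y,z: [[-0.14, -0.99, 0.003], [-0.99, 0.14, -0.002], [0.001, -0.003, -1.0]]
```

View pics/top4z.png

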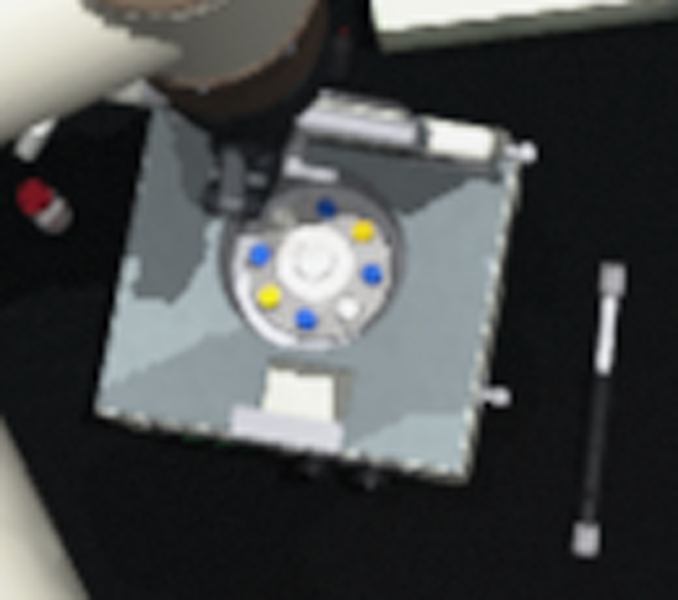

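The picture shows the lid near upright with the bar end at about (335,173) in the zoom. The deck's front corners are at (97,412) and (467,480).

```bash
python3 - <<'E'
from h import *
d=arm.get_image("top"); P=lambda x,y,z: plane(d,215+(x+.5)/5.217-.5,120+(y+.5)/5.217-.5,z)
a=np.radians(-8.2); u=np.array([np.cos(a),np.sin(a)]); v=np.array([-u[1],u[0]])
def q(n,p): print(n,p.round(1),"along",(p[:2]@u).round(1),"across",(p[:2]@v).round(1))
q("bar end",P(335,175,311)); q("bar near",P(290,165,311)); q("FL",P(97,412,100)); q("FR",P(467,480,100)); q("RR",P(520,170,100))
q("tcp",np.array([662.9,140.4,0])); q("grip0",np.array([485.5,167.9,0])); q("img0",np.array([483.5,167,0]))
E
```

```text
bar end [633.3 112.6 311. ] along 610.7 across 201.8
bar near [637.5 133.2 311. ] along 612.0 across 222.7
FL [543.4 256.  100. ] along 501.4 across 330.9
FR [510.2  57.9 100. ] along 496.8 across 130.1
RR [678.1  32.6 100. ] along 666.5 across 129.0
tcp [662.9 140.4   0. ] along 636.1 across 233.5
grip0 [485.5 167.9   0. ] along 456.6 across 235.4
img0 [483.5 167.    0. ] along 454.7 across 234.3
```

```bash
python3 - <<'E'
from h import *
d=arm.get_image("top"); P=lambda x,y,z: plane(d,215+(x+.5)/5.217-.5,120+(y+.5)/5.217-.5,z)
a=np.radians(-8.2); u=np.array([np.cos(a),np.sin(a)]); v=np.array([-u[1],u[0]])
for x,y in((418,133),(360,125),(305,118)):
    p=P(x,y,311); print(p.round(1),(p[:2]@u).round(1),(p[:2]@v).round(1))
w=arm.get_image("wrist"); cv2.imwrite("pics/w5.png",w["image"][:,:,::-1]); print(proj(w,[662.9,140.4,312]))
E
```

```text
[653.2  75.3 311. ] 635.8 167.7
[656.5 101.8 311. ] 635.3 194.4
[659.3 126.9 311. ] 634.5 219.6
[317.54496536 267.94025858]
```

View pics/w5.png

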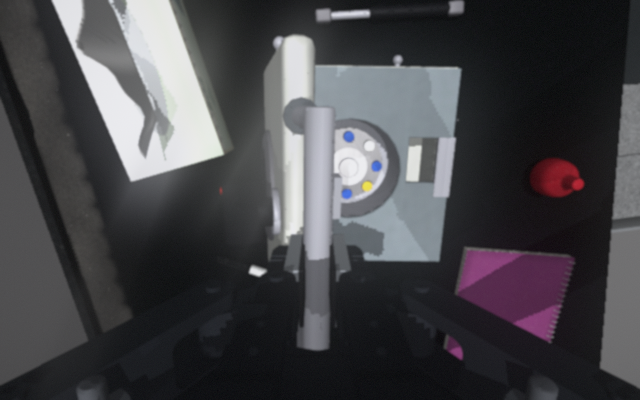

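The wrist view shows the bar (column ≈317, rows 107–350) seated centrally between the fingers, and the lid edge-on. Last ~10 mm.

```bash
python3 -m pendant '[[0.0005,-0.002,-0.001,0,0,0,0],[0.0005,-0.003,-0.001,0,0,0,0],[0.0005,-0.003,-0.001,0,0,0,0],[0,-0.0015,-0.0005,0,0,0,0],[0,0,0,0,0,0,0],[0,0,0,0,0,0,0],[0,0,0,0,0,0,0],[0,0,0,0,0,0,0]]'; python3 - <<'E'
from h import *
s,_=rep(); a=np.radians(-8.2); u=np.array([np.cos(a),np.sin(a)]); print(s["position"][:2]@u)
d=arm.get_image("top"); im=d["image"][:,:,::-1]; cv2.imwrite("pics/top5z.png",cv2.resize(im[120:235,215:345],(678,600),interpolation=cv2.INTER_CUBIC))
E
```

```text
clock: 16.3
position: [671.5, 139.1, 318.5]
ee_rot: [-0.656, 0.755, -0.0, -0.001]
contact_force: [-2.4, -5.1, 3.6]
gripper_width: 9.7
grasp_force: 62.3
clk 16.3 pos [671.5 139.1 318.5] F [-2.4 -5.1  3.6] M [-1.35  1.34 -0.26] w 9.7 g 62.3
 axes x,y,z: [[-0.139, -0.99, 0.002], [-0.99, 0.139, 0.001], [-0.002, -0.002, -1.0]]
644.7876773106616
```

View pics/top5z.png

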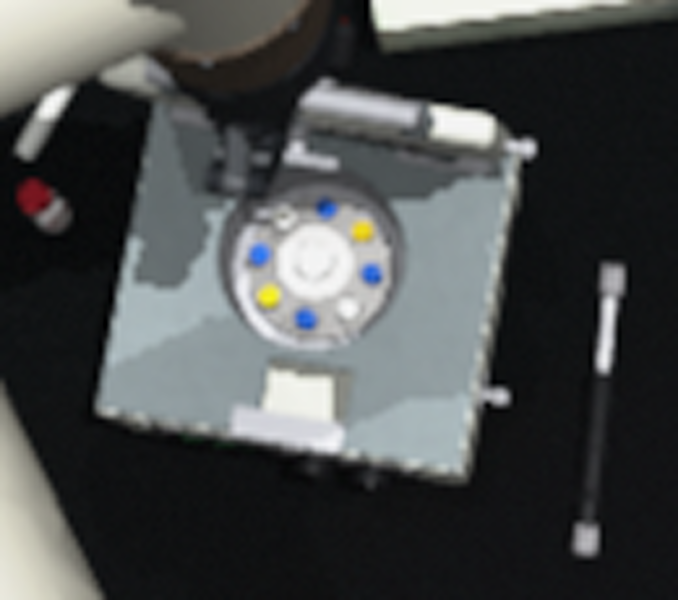

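The bar now spans about (305,100) to (428,125) in the zoom and the lid is essentially at its balance angle: 80.8° by the tool position and 81.5° by the camera, against a target of 81.4°. One small nudge, then settle and hand in.

```bash
python3 -m pendant '[[0,-0.0008,-0.0005,0,0,0,0],[0,0,0,0,0,0,0],[0,0,0,0,0,0,0],[0,0,0,0,0,0,0],[0,0,0,0,0,0,0],[0,0,0,0,0,0,0],[0,0,0,0,0,0,0],[0,0,0,0,0,0,0]]' && python3 -c "
from h import *
s,_=rep(); print(s['position'][:2]@[np.cos(np.radians(8.2)),-np.sin(np.radians(8.2))], abs(s['joint_vel']).max()); print(arm.job_done())"
```

```text
clock: 17.15
position: [672.0, 139.0, 318.6]
ee_rot: [-0.656, 0.755, 0.0, -0.002]
contact_force: [-4.0, -4.9, 3.0]
gripper_width: 9.7
grasp_force: 62.2
clk 17.15 pos [672.  139.  318.6] F [-4.  -4.9  3. ] M [-1.25  1.46 -0.26] w 9.7 g 62.2
 axes x,y,z: [[-0.139, -0.99, 0.002], [-0.99, 0.139, 0.003], [-0.003, -0.002, -1.0]]
645.2824921343164 0.0016621742159564528
the job is handed in; nothing more can be done
None
```

The job is handed in at 17 s: the latch is turned to its unlocked stop, and the lid is held steady by its handle at about 81° (my estimate; balance is 81.4°), with nothing else on the bench touched as far as I could see.

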